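# Load the bearing puller and shut its guard

## Robot

A 6-joint arm with a two-finger parallel gripper is mounted at the origin on the work surface. World frame = base frame: x ahead of the robot, y to its left, z up, the work surface at z = 0. Lengths are in mm, angles in rad, forces in N, time in s.
With the tool pointing down it reaches from about 350 to 875 mm from the base axis. Payload 4.2 kg.
Tool frame: the origin (TCP) lies midway between the tips of the shut fingers; the grasp point (between the pads) lies 19 mm behind it; z points along the fingers, y is the line along which they close (so a half turn about z gives the same grasp; the last joint's range is limited). The gripper opens to 85 mm and grips with 20 to 120 N. Pads are 22 mm wide; open, the fingers measure 114 mm over their backs; the gripper's body (76 mm by 85 mm) begins 54 mm behind the grasp point. The pads swing forward as they close: fully open they stand 13 mm farther back than shut.
Start: joints at [-0.887, 0.385, 0.008, 0, -1.194, -0.259], TCP at [257.599, -569.423, 231.312] pointing down, gripper open.
Joint ranges: [-3.14, 3.14], [-1.21, 2.06], [-1.07, 1.41], [-3.16, 2.05], [-2.99, -0.16], [-3.1, 3.1]. Speed limits (rad/s): [2.79, 2.79, 3.14, 3.14, 3.14, 3.14].

## Interface

Orientations are given as a unit quaternion [w, x, y, z].
In Python, from workcell import status, capture, camera_model, job gives the robot as it stands.
- The arm moves only by the tool jog_arm, never from a script. Its argument "plan" is one flat list of numbers, 5 for each row, row after row: the shift along the tool's x, y, z in units of 500 mm (1.0 is 500 mm), then the turn about the tool's z in units of 45 degrees (1.0 is 45 degrees), then the opening, from -1 (shut) to 1 (fully open). In form: [tx, ty, tz, turn, fingers, tx, ty, tz, turn, fingers, ...]. A call has 1 to 10 rows; each row is the pose to reach, as a shift and turn from the pose commanded when the call began, along the tool's axes at that moment; what a row does not reach only later rows make up. A row lasts 1/12 s, in which the tool goes at most 41.7 mm and 7.16 degrees, less where a joint would pass 70% of its speed; a pose out of reach is approached as far as the arm can. A call with a number of a shift or a turn outside -1 to 1 is refused whole. A call with a gripper value outside its range is refused whole. The fingers move at their own pace and stop on an object; "grip_force" is the grip in N (left out, the last holds). Time passes only in rows, so rows that repeat a pose let the fingers close. It gives the time, the measured TCP pose, the force, the opening and the grip force at its end, in the units of the state.
- status.get_state(): the state, without advancing time (a new reading comes with each control period).
- capture(name): name is "scene" or "top" or "wrist"; returns the picture (400x640x3 uint8, red, green, blue); there is no depth.
- camera_model(name): a dict with "vfov" (degrees; the focal length in pixels is half the picture's height over the tangent of half this angle, whatever the lens; pixels are square), "cx", "cy" (the principal point, pixels), "R" (3x3) and "t" (3): a world point X has camera coordinates R X + t; the wrist camera has in their place "T_tool_cam" (4x4, takes a point from camera to tool coordinates, whose origin is the TCP and whose axes are the flange's). Camera axes: x right, y down, z forward; pixel columns grow to the right and rows downward; lengths in mm; the calibration is good to about 2 mm. A picture is of the moment at which its call begins: read the wrist's pose just before it. camera_model takes no time and is no camera call.
- job.close_job(): hands the job in; it is judged then, once.
The state is a dict: "clock": time; "joint_pos": joint angles; "joint_velocities": joint speeds; "effort": joint torques, N m; "tcp_pos": TCP position; "orientation": TCP orientation; "wrist_force": force on the tool from outside, world axes, zero at the start; "wrist_torque": the same for the moment, N m; "width": finger opening in mm; "finger_force": force on a finger pad.
Only numpy, scipy, OpenCV 4.12 (cv2) and the standard library are available. Lean on these libraries where they do the work, as an engineer would, in place of code of your own. Each camera call takes 0.05 s, during which the arm holds its last target. There are 200 camera calls.

## Task

Set the bronze throttle pulley flat and centred on top of the bearing puller's steel anvil post and let go of it. Then push the yellow guard door fully shut so that it snaps home on its roller catch and stays shut. The pulley must stay on the post; leave the brass bushing, the black cover and the pin punch where they lie.

Things in the scene. Friction and masses are not known exactly. Their poses are not given: they have to be found in the camera images.
- puller: bolted-down cast-iron bearing puller, base plate 240 x 270 x 22 mm. Origin on the table under the anvil post's axis; x points to its rear, away from the door, y to the hinge side, z up. Its column (165 mm high) stands at x 85, y 75 mm; the long steel lever runs from it to +y, rising to 216 mm at y 430. Yellow side rails, 130 mm high, run along y +122 and -122 mm. Nothing is above the anvil post
- anvil_top (a point): centre of the flat top of the round steel anvil post, 30 mm in diameter, 85 mm above the table; axes as the puller's
- guard (a joint): angle (rad) of the yellow guard door at the puller's front, on an upright hinge: 0 = fully shut on its stop, grows to 1.3 as the free edge swings out to the puller's -x. It stays where left, but in the last 0.09 rad a nose on its free edge must be pushed over a sprung roller (about 8 N at the pad; peak at 0.04 rad), which then draws it shut and holds it
- guard_hinge (a point): point on the door's upright hinge axis, 125 mm above the table; in the puller's frame x = -75, y = +100 mm. Turns with the door: its -y runs along the door to the free edge, its -x points out of the door's outer face
- guard_push (a point): centre of the black push pad (40 x 50 mm) on the door's outer face, 135 mm from the hinge axis, 125 mm above the table; its face is 5.5 mm outside the hinge axis. The yellow panel is 8 mm thick and reaches from 14 to 180 mm from the hinge, and from 29 to 164 mm above the table. Turns with the door; its -x points out of the outer face
- pulley: bronze throttle pulley, a grooved disc 54 mm in diameter and 16 mm thick, 0.22 kg, lying flat on the table. Origin at the centre of its underside, z along its axis. Its place and the brass bushing's may be exchanged
- pulley_center (a point): middle of the pulley, 8 mm above its underside
- bushing: brass bushing, 32 mm outside and 20 mm inside diameter, 30 mm high, standing; leave alone. Origin at the centre of its underside
- cover: black plastic carburetor cover, 75 x 55 x 30 mm; leave alone. Origin at the centre of its underside
- punch: steel pin punch lying along its x, 120 mm long, 12 mm thick; leave alone. Origin at the middle of its underside
Mind the look-alikes: they are no part of the job. There is more than one size of the pulley; the job needs the smallest.

How it is judged:
By the outcome, as a careful person would: the job done as asked, in the order asked, and still so for the second after the job is handed in, with the robot touching nothing.
It also fails if it takes over 59 s, if anything falls off the work surface, if the arm or the gripper's body presses on something with over 40 N, if the wrist force passes 120 N, or if a joint passes its speed limit or range.

## Working session

There is one attempt and no reset: what is moved stays moved. The work goes in short steps, Python scripts to look and compute and a tool call to move; the robot and the scene stay as the last step left them, time stands still between calls to the robot, and variables do not carry over. Pictures are saved under pics/ and viewed, at most 10 in all, crops included, and the job is handed in when it is done.

Besides the shell and the picture viewer there is one more tool, called after "Emit:" as name(argument=value, ...) on one line, values as JSON. jog_arm: Moves the arm, as the interface text tells. Its arguments: {"type":"object","properties":{"plan":{"type":"array","items":{"type":"number"}},"grip_force":{"type":"number"}},"required":["plan"]}

```bash
ls; mkdir -p pics; python3 - <<'E'
from workcell import status,capture,camera_model
import cv2
print(status.get_state())
for n in("scene","top"):
    cv2.imwrite(f"pics/{n}0.png",capture(n)[:,:,::-1]);print(n,camera_model(n))
print(camera_model("wrist"))
E
```

```text
pics
{'clock': 0.0, 'joint_pos': array([-8.87402005e-01,  3.85583131e-01,  6.60443786e-03, -4.88817507e-04,
       -1.19400213e+00, -2.58580086e-01]), 'joint_velocities': array([ 0.00032912, -0.00069183,  0.00069488, -0.00093868, -0.00084571,
       -0.00060923]), 'effort': array([-2.73344094e-04, -3.92287266e+01,  1.88399810e+01,  4.18607309e+00,
       -4.66121084e-03, -2.96915891e-05]), 'tcp_pos': array([ 257.35238449, -568.90733596,  230.19868765]), 'orientation': array([-2.93193611e-04, -2.10725248e-01,  9.77544692e-01,  1.07640400e-03]), 'wrist_force': array([ 0.50145156, -0.11047388, -0.83182741]), 'wrist_torque': array([ 0.02988644, -0.01970729, -0.03456545]), 'finger_force': 0.0, 'width': 85.59812467212394}
scene {'vfov': 45.06213641673804, 'cx': 317.7236663006384, 'cy': 197.87358731187183, 'R': array([[-0.79365234,  0.60829959, -0.00935849],
       [ 0.32331066,  0.40869486, -0.85348622],
       [-0.51535055, -0.68039703, -0.52103137]]), 't': array([ 392.77452771,  -98.86588551, 1559.71662034])}
top {'vfov': 52.93116038148729, 'cx': 315.98027753640105, 'cy': 202.12719158804927, 'R': array([[-0.02928342, -0.99932115, -0.02235422],
       [-0.98980341,  0.03210881, -0.13877403],
       [ 0.13939759,  0.01806251, -0.99007174]]), 't': array([ 49.50430566, 530.43086888, 980.21488997])}
{'vfov': 69.50359742144516, 'cx': 320.2086773467665, 'cy': 203.79688039551172, 'T_tool_cam': array([[ 9.25471646e-04, -9.48763943e-01, -3.15984374e-01,
         8.14148066e+01],
       [ 9.99999532e-01,  9.67242500e-04,  2.46417406e-05,
         1.23534889e-01],
       [ 2.82254321e-04, -3.15984249e-01,  9.48764394e-01,
        -1.42710375e+02],
       [ 0.00000000e+00,  0.00000000e+00,  0.00000000e+00,
         1.00000000e+00]])}
```

View pics/scene0.png

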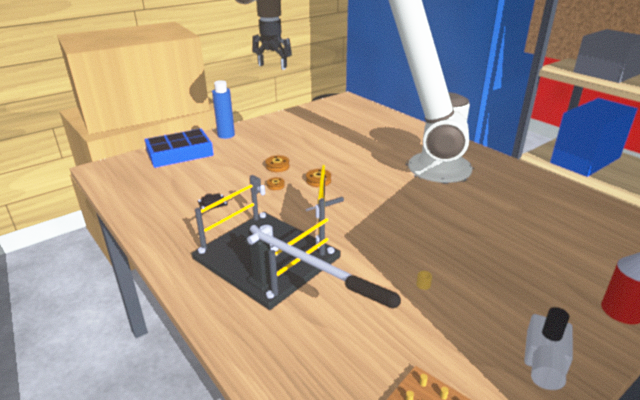

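View pics/top0.png

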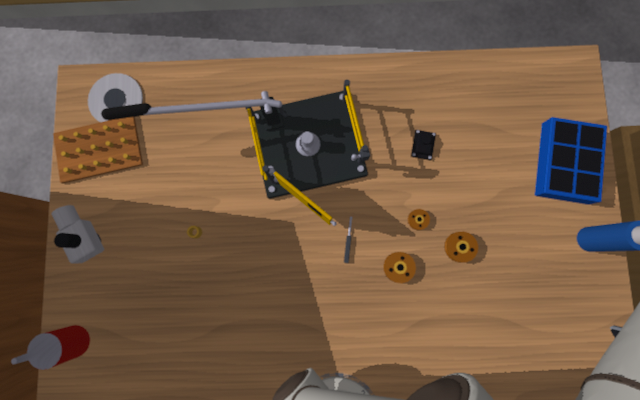

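The scene picture shows the puller with its door ajar and the discs beyond it. In the top picture, the discs that could be the pulley are at (420,219), (462,247) and (400,267). The first is clearly the smallest, so I choose it. The bushing is at (194,231), the cover at (423,145), the punch at (349,240) and the anvil post at about (307,143). The door runs from (270,172) to (333,222). Next is a close crop to check the choice.

```bash
cat > h.py <<'E'
import numpy as np, cv2
from workcell import status,capture,camera_model
from scipy.spatial.transform import Rotation as Ro
def cam(n,st=None):
    m=camera_model(n); f=200/np.tan(np.radians(m["vfov"]/2))
    if n=="wrist":
        q=st["orientation"]; Rt=Ro.from_quat([*q[1:],q[0]]).as_matrix(); T=m["T_tool_cam"]
        Rwc=Rt@T[:3,:3]; C=st["tcp_pos"]+Rt@T[:3,3]
    else: Rwc=m["R"].T; C=-Rwc@m["t"]
    return f,m["cx"],m["cy"],Rwc,C
def ray(c,u,v,z):
    f,cx,cy,R,C=c; d=R@np.array([(u-cx)/f,(v-cy)/f,1]); return C+d*(z-C[2])/d[2]
def proj(c,P):
    f,cx,cy,R,C=c; p=R.T@(np.array(P,float)-C); return f*p[:2]/p[2]+[cx,cy]
def blobs(img,lo,hi,amin=30):
    hsv=cv2.cvtColor(img,cv2.COLOR_RGB2HSV); m=cv2.inRange(hsv,lo,hi)
    n,l,s,c=cv2.connectedComponentsWithStats(m); return [(s[i],c[i]) for i in range(1,n) if s[i,4]>amin],m
E
python3 - <<'E'
from h import *
im=cv2.imread("pics/top0.png"); c=cam("top"); print("C",c[4])
for uv in [(420,219),(462,247),(400,267)]: print(uv,ray(c,*uv,8))
hsv=cv2.cvtColor(im,cv2.COLOR_BGR2HSV)
print(hsv[219,412],hsv[267,390],hsv[200,500],hsv[200,305],hsv[130,355])
for n,b in(("a",im[75:235,235:375]),("b",im[190:290,330:490])):
    b=cv2.resize(b,None,fx=3.7 if n=="a" else 2.4,fy=3.7 if n=="a" else 2.4,interpolation=cv2.INTER_CUBIC);cv2.imwrite(f"pics/c{n}.png",b)
a=cv2.imread("pics/ca.png");b=cv2.imread("pics/cb.png")
b=cv2.resize(b,(280,175)); o=np.zeros((592,800,3),np.uint8);o[:a.shape[0],:a.shape[1]]=a;o[:175,520:800]=b
cv2.imwrite("pics/crop.png",o)
E
```

```text
C [ 389.8323417    14.73405893 1045.19972557]
(420, 219) [ 483.27630481 -233.08557319    8.        ]
(462, 247) [ 408.45167491 -334.75586699    8.        ]
(400, 267) [ 362.75009531 -174.67532553    8.        ]
[ 16 218 124] [ 15 202 110] [ 15 125 155] [ 23 255 149] [ 23 255 179]
```

View pics/crop.png

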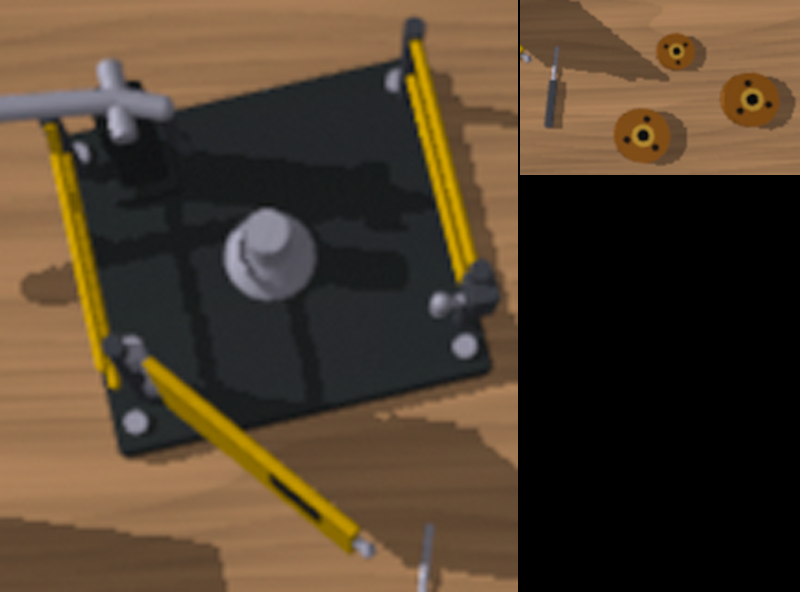

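The crop confirms the choice: the disc at (420,219) is much smaller than the other two. It also gives the anvil top at crop (267,231), the plate corners, and the door's top edge from (148,360) to (352,552).

```bash
cat >> h.py <<'E'
def circ(mask,near):
    cs,_=cv2.findContours(mask,cv2.RETR_EXTERNAL,cv2.CHAIN_APPROX_NONE)
    k=min(cs,key=lambda c:np.linalg.norm(c.reshape(-1,2).mean(0)-near)+(0 if len(c)>20 else 1e3))
    return cv2.minEnclosingCircle(k)
E
python3 - <<'E'
from h import *
im=cv2.cvtColor(cv2.imread("pics/top0.png"),cv2.COLOR_BGR2RGB); c=cam("top")
b,m=blobs(im,(8,180,70),(35,255,255))
for s,k in b: print(s,k,ray(c,*k,10)[:2])
(p,r)=circ(m,np.array([420,219])); print(p,r,ray(c,*p,12))
F=lambda u,v,z:ray(c,235+u/3.7,75+v/3.7,z)[:2]
A=F(267,231,85);print("anvil",A)
co=[F(125,455,22),F(490,370,22),F(405,62,22)]; print(co)
d=co[1]-co[0];print("bottom edge len",np.linalg.norm(d),"yaw",np.arctan2(*(-d)[[0]],0) , "y axis ang",np.degrees(np.arctan2(-d[1],-d[0]))-90)
d=co[2]-co[1];print(np.linalg.norm(d),"x axis ang",np.degrees(np.arctan2(d[1],d[0])))
h,e=F(148,360,164),F(354,545,164);print("door",h,e,np.linalg.norm(e-h),np.degrees(np.arctan2(*(e-h)[::-1])))
E
```

```text
[345  86  19  65 424] [353.57311321 118.83254717] [757.19189014 -73.49163811]
[247 108  21  72 379] [256.53562005 143.02638522] [699.78935003 187.42540464]
[274 172  58  53 536] [302.24626866 197.39179104] [549.21557689  69.07595235]
[408 209  22  21 326] [418.45705521 219.11349693] [ 482.92769839 -228.6432408 ]
[188 226  13  11  78] [193.91025641 231.14102564] [469.8840766  352.42851634]
[445 232  33  30 740] [460.89054054 246.58378378] [ 409.54957067 -331.36780744]
[384 252  32  31 710] [399.36901408 267.03521127] [ 362.76022386 -172.71405693]
(418.5, 219.5) 10.79361629486084 [ 481.74987864 -228.21839957   12.        ]
anvil [687.08870593  49.307433  ]
[array([548.67862559, 154.96104027]), array([ 600.47453124, -101.87423237]), array([828.98366132, -51.36647521])]
bottom edge len 262.0060554952315 yaw -1.5707963267948966 y axis ang 11.401892984886118
234.02447749087816 x axis ang 12.463788385775956
door [584.4460682  120.76387059] [ 4.68102380e+02 -1.72334984e-01] 167.81364514886644 -133.89118696315103
```

Emit:
jog_arm(plan=[-0.69,0.435,0.1,0.27,1,-0.69,0.435,0.1,0.27,1,-0.69,0.435,0.1,0.27,1,-0.69,0.435,0.1,0.27,1,-0.69,0.435,0.1,0.27,1,-0.69,0.435,0.1,0.27,1,-0.69,0.435,0.1,0.27,1,-0.69,0.435,0.1,0.27,1,-0.69,0.435,0.1,0.27,1,-0.69,0.435,0.1,0.27,1])

```text
clock: 0.93
tcp_pos: [482.9, -226.8, 180.8]
orientation: [-0.0, -0.106, 0.994, 0.0]
wrist_force: [0.3, 0.5, 0.1]
width: 85.0
finger_force: 0.0
```

Emit:
jog_arm(plan=[0,0,0,0,1,0,0,0,0,1,0,0,0,0,1])

```text
clock: 1.18
tcp_pos: [482.0, -228.9, 181.0]
orientation: [-0.001, -0.106, 0.994, 0.0]
wrist_force: [-0.5, 0.2, 0.8]
width: 85.6
finger_force: 0.0
```

```bash
python3 - <<'E'
from h import *
s=status.get_state(); im=capture("wrist"); cv2.imwrite("pics/w1.png",im[:,:,::-1])
print(s["clock"],s["tcp_pos"],s["orientation"],s["joint_velocities"].round(3))
c=cam("wrist",s); b,m=blobs(im,(8,170,60),(35,255,255),300)
for q,k in b: print(q,k,ray(c,*k,12)[:2])
print(proj(c,(482,-228.5,8)))
p,r=circ(m,proj(c,(482,-228.5,8)));print(p,r,ray(c,*p,12)); 
E
```

```text
1.1833 [ 482.04547368 -228.88522922  180.98709251] [-5.02203826e-04 -1.06471820e-01  9.94315584e-01  1.33355026e-04] [-0.029 -0.006  0.001  0.     0.    -0.002]
[196  62  76  75 943] [223.61505832 111.57688229] [ 427.08033493 -342.54362764]
[298 162  47  47 992] [321.28225806 185.71471774] [ 482.6956373  -227.38175096]
[ 523  227  117  152 6993] [594.1959102 300.3000143] [556.43419459 146.95467016]
[320.43329718 184.02105276]
(321.1106872558594, 184.99237060546875) 24.12550926208496 [ 481.92390613 -227.74654056   12.        ]
```

View pics/w1.png

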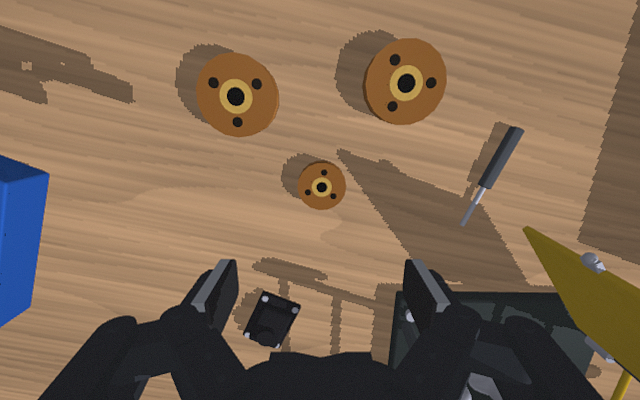

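The picture shows the small pulley at (321,185) under the gripper, the large discs at (236,95) and (406,82), and the punch at (495,175). The fingers have clear space on both sides, so I go down and grip.

Emit:
jog_arm(plan=[0,0.001,0.08,0,1,0,0.001,0.16,0,1,0,0.001,0.24,0,1,0,0.001,0.3,0,1,0,0.001,0.33,0,1,0,0.001,0.345,0,1,0,0.001,0.358,0,1,0,0.001,0.358,0,1,0,0.001,0.358,0,1], grip_force=40)

```text
clock: 1.98
tcp_pos: [482.8, -229.2, 3.2]
orientation: [0.001, -0.106, 0.994, -0.0]
wrist_force: [-0.1, -0.2, -0.5]
width: 85.7
finger_force: 0.0
```

Emit:
jog_arm(plan=[0,0,0,0,-1,0,0,0,0,-1,0,0,0,0,-1,0,0,0,0,-1,0,0,0,0,-1,0,0,0,0,-1,0,0,0,0,-1,0,0,0,0,-1])

```text
clock: 2.65
tcp_pos: [482.9, -228.6, 3.9]
orientation: [0.001, -0.107, 0.994, -0.0]
wrist_force: [-1.9, 1.2, 6.8]
width: 51.1
finger_force: 40.5
```

Emit:
jog_arm(plan=[0,0,-0.03,0,-1,0,0,-0.1,0,-1,0,0,-0.18,0,-1,0,0,-0.26,0,-1,0,0,-0.34,0,-1,0,0,-0.38,0,-1,0,0,-0.4,0,-1,0,0,-0.4,0,-1,0,0,-0.4,0,-1])

```text
clock: 3.4
tcp_pos: [481.2, -228.0, 201.0]
orientation: [-0.001, -0.106, 0.994, 0.001]
wrist_force: [0.1, 0.6, -3.8]
width: 51.0
finger_force: 42.9
```

```bash
python3 - <<'E'
from h import *
s=status.get_state(); im=capture("wrist"); cv2.imwrite("pics/w2.png",im[:,:,::-1])
print(s["clock"],s["tcp_pos"],s["width"],s["wrist_force"])
c=cam("wrist",s);print("tcp px",proj(c,s["tcp_pos"]))
im=capture("top");cv2.imwrite("pics/t2.png",im[:,:,::-1])
b,m=blobs(im,(8,180,70),(35,255,255))
for q,k in b: print(q,k)
E
```

```text
3.4 [ 481.15542782 -228.02080844  200.97442423] 50.95037764613092 [ 0.08348981  0.64308864 -3.81571286]
tcp px [319.98905368 261.3359273 ]
[345  86  18  54 364] [352.6510989  114.72802198]
[247 108  21  72 380] [256.51842105 143.06052632]
[274 172  58  53 536] [302.31902985 197.43656716]
[431 219  18   5  54] [439.55555556 221.03703704]
[188 226  13  11  84] [193.76190476 231.33333333]
[445 232  33  30 737] [460.86431479 246.59972863]
```

View pics/w2.png

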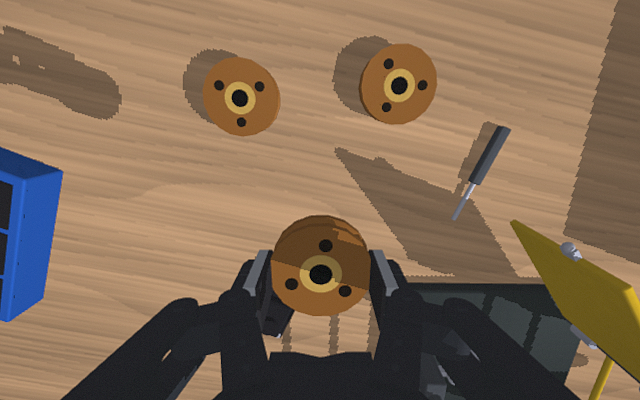

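The pulley is held level, its hub at (320,272), and the other parts are undisturbed. I move beside the post to measure it from close by.

Emit:
jog_arm(plan=[-0.04,0.017,0,0,-1,-0.1,0.042,0,0,-1,-0.17,0.072,0,0,-1,-0.24,0.102,0,0,-1,-0.31,0.132,0,0,-1,-0.38,0.162,0,0,-1,-0.44,0.187,0,0,-1,-0.47,0.2,0,0,-1,-0.47,0.2,0,0,-1,-0.47,0.2,0,0,-1], grip_force=60)

```text
clock: 4.33
tcp_pos: [690.2, -80.4, 198.3]
orientation: [-0.003, -0.107, 0.994, 0.0]
wrist_force: [0.0, 0.1, -2.8]
width: 49.9
finger_force: 62.6
```

```bash
python3 - <<'E'
from h import *
s=status.get_state(); im=capture("wrist"); cv2.imwrite("pics/w3.png",im[:,:,::-1])
print(s["clock"],s["tcp_pos"],s["width"],s["orientation"])
c=cam("wrist",s);print("anvil guess px",proj(c,(687,49,85)))
E
```

```text
4.3333 [690.16997624 -80.37919097 198.2996446 ] 49.90852745836736 [-3.21546176e-03 -1.06672572e-01  9.94288970e-01  2.59532628e-04]
anvil guess px [452.45494649 224.91631713]
```

View pics/w3.png

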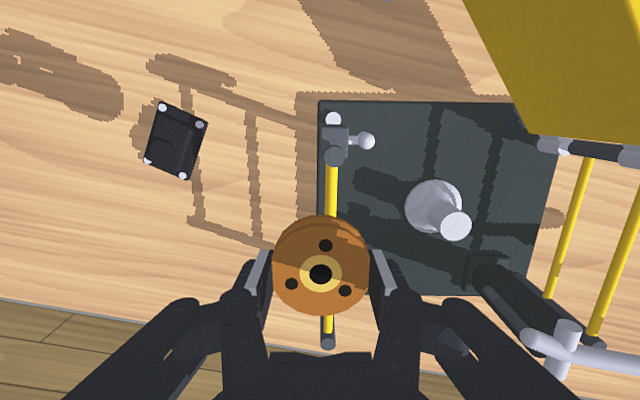

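The post top shows at about (456,226) and the pulley hub at (320,273). I fit both.

```bash
python3 - <<'E'
from h import *
im=cv2.imread("pics/w3.png"); s=status.get_state(); c=cam("wrist",s)
g=cv2.cvtColor(im,cv2.COLOR_BGR2GRAY); print(g[226,448:480:2],g[218,440:470:3])
m=cv2.inRange(g[200:250,430:485],int(g[226,456])-9,int(g[226,456])+9)
n,l,st,ce=cv2.connectedComponentsWithStats(m);i=l[26,26]
k=cv2.findContours((l==i).astype(np.uint8),0,1)[0][0]
p,r=cv2.minEnclosingCircle(k);p=np.array(p)+[430,200];print("top",p,r,st[i]);A=ray(c,*p,85);print(A, np.linalg.norm(ray(c,p[0]+r,p[1],85)-A))
# black hub hole
m=cv2.inRange(g[255:295,300:340],0,45);n,l,st,ce=cv2.connectedComponentsWithStats(m);i=1+np.argmax(st[1:,4]);h=ce[i]+[300,255]
# disc contour
hsv=cv2.cvtColor(im,cv2.COLOR_BGR2HSV)
print("hub",h,st[i]); 
for z in(205,210,215): print(z,ray(c,*h,z)-s["tcp_pos"])
# gold hub ring
m=cv2.inRange(hsv[240:310,285:360],(19,100,60),(35,255,255));k=np.vstack([x for x in cv2.findContours(m,0,1)[0] if len(x)>5]);print("ring",cv2.boundingRect(k),cv2.fitEllipse(cv2.convexHull(k)))
print("tcp px",proj(c,s["tcp_pos"]+[0,0,10]))
E
```

```text
[221 220 219 221 222 225 224 220 224 224 225 230  31  53  51  52] [125 132 229 221 223 222 220 220 224 229]
top [455.625 226.25 ] 15.714842796325684 [ 11  12  31  28 641]
[687.68282858  52.21299567  85.        ] 15.156597216643112
hub [320.12462006 273.86930091] [ 10  10  22  19 329]
205 [4.3111268  1.01111362 5.7797984 ]
210 [ 1.28509939  0.35282788 10.7797984 ]
215 [-1.74092802 -0.30545786 15.7797984 ]
ring (15, 15, 42, 37) ((35.31712341308594, 33.05126190185547), (37.157291412353516, 42.02054214477539), 90.58506774902344)
tcp px [319.98684153 270.85250982]
```

Emit:
jog_arm(plan=[-0.04,0.045,-0.03,0,-1,-0.09,0.1,-0.03,0,-1,-0.14,0.16,-0.03,0,-1,-0.19,0.215,-0.03,0,-1,-0.22,0.25,-0.03,0,-1,-0.22,0.25,-0.03,0,-1,-0.22,0.25,-0.03,0,-1,-0.22,0.25,-0.03,0,-1])

```text
clock: 5.05
tcp_pos: [771.0, 63.0, 216.6]
orientation: [-0.001, -0.106, 0.994, -0.0]
wrist_force: [-0.1, -1.2, -3.3]
width: 50.1
finger_force: 63.0
```

```bash
python3 - <<'E'
from h import *
s=status.get_state(); im=capture("wrist")[:,:,::-1]; cv2.imwrite("pics/w4.png",im)
print(s["clock"],s["tcp_pos"],s["width"],s["orientation"])
def fit(im,c,P,n):
    g=cv2.cvtColor(im,cv2.COLOR_BGR2GRAY);u,v=proj(c,P).round().astype(int);print("guess",u,v,g[v,u])
    l=g.copy();k=np.zeros((402,642),np.uint8)
    t=6 
    cv2.floodFill(l,k,(int(u),int(v)),255,int(8),int(8),4|(255<<8)|cv2.FLOODFILL_MASK_ONLY|cv2.FLOODFILL_FIXED_RANGE)
    k=cv2.findContours(k[1:-1,1:-1].copy(),0,1)[0][0];p,r=cv2.minEnclosingCircle(k);A=ray(c,*p,85);print(n,p,r,cv2.boundingRect(k),A,np.linalg.norm(ray(c,p[0]+r,p[1],85)-A))
c=cam("wrist",s);fit(im.copy(),c,(687.5,51,85),"wrist")
c=cam("top");fit(cv2.imread("pics/t2.png"),c,(687,50,85),"top")
E
```

```text
5.05 [771.01909844  62.95184302 216.57286918] 50.130134819111625 [-1.06987365e-03 -1.05707830e-01  9.94396623e-01 -2.58357373e-04]
guess 327 105 211
wrist (328.5, 108.0) 20.00634765625 (312, 88, 33, 41) [689.74252827  53.10355749  85.        ] 18.074164105497346
guess 307 137 139
top (306.3823547363281, 136.91175842285156) 5.459127902984619 (301, 132, 11, 10) [688.48756266  51.20017892  85.        ] 13.499841801230692
```

Emit:
jog_arm(plan=[0.05,0.004,0,0,-1,0.11,0.008,0,0,-1,0.15,0.012,0,0,-1,0.168,0.013,0.02,0,-1,0.168,0.013,0.09,0,-1,0.168,0.013,0.16,0,-1,0.168,0.013,0.21,0,-1,0.168,0.013,0.23,0,-1,0.168,0.013,0.23,0,-1,0.168,0.013,0.23,0,-1])

```text
clock: 5.93
tcp_pos: [689.1, 51.8, 103.5]
orientation: [0.001, -0.106, 0.994, -0.0]
wrist_force: [0.1, -0.4, -0.4]
width: 50.1
finger_force: 63.0
```

Emit:
jog_arm(plan=[0,0,0,0,-1,0,0,0,0,-1,0,0,0,0,-1])

```text
clock: 6.18
tcp_pos: [689.5, 53.0, 104.4]
orientation: [0.002, -0.106, 0.994, 0.0]
wrist_force: [0.4, 0.1, -1.5]
width: 49.9
finger_force: 63.0
```

Emit:
jog_arm(plan=[0.003,0,0.01,0,-1,0.003,0,0.016,0,-1,0.003,0,0.02,0,-1,0.003,0,0.024,0,-1,0.003,0,0.026,0,-1,0.003,0,0.026,0,-1])

```text
clock: 6.68
tcp_pos: [687.0, 52.6, 89.4]
orientation: [-0.0, -0.106, 0.994, -0.0]
wrist_force: [-1.1, -0.1, -2.3]
width: 50.1
finger_force: 63.1
```

Emit:
jog_arm(plan=[0,0,0.002,0,-1,0,0,0.003,0,-1,0,0,0.004,0,-1,0,0,0.004,0,-1])

```text
clock: 7.02
tcp_pos: [687.0, 52.5, 89.2]
orientation: [0.0, -0.106, 0.994, -0.0]
wrist_force: [-4.3, 0.2, 7.0]
width: 50.8
finger_force: 63.7
```

The wrist force shows contact, so I release.

Emit:
jog_arm(plan=[0,0,0,0,0.5,0,0,0,0,0.5,0,0,0,0,1,0,0,0,0,1,0,0,0,0,1,0,0,0,0,1], grip_force=20)

```text
clock: 7.52
tcp_pos: [687.0, 52.4, 87.1]
orientation: [-0.0, -0.106, 0.994, -0.0]
wrist_force: [0.3, 0.4, -0.4]
width: 85.6
finger_force: 0.0
```

Emit:
jog_arm(plan=[0,0,-0.04,0,1,0,0,-0.1,0,1,0,0,-0.18,0,1,0,0,-0.26,0,1,0,0,-0.3,0,1,0,0,-0.3,0,1,0,0,-0.3,0,1])

```text
clock: 8.1
tcp_pos: [687.5, 52.7, 239.2]
orientation: [0.002, -0.106, 0.994, 0.001]
wrist_force: [-0.4, 0.5, -1.5]
width: 85.5
finger_force: 0.0
```

```bash
python3 - <<'E'
from h import *
s=status.get_state(); im=capture("wrist")[:,:,::-1].copy(); cv2.imwrite("pics/w5.png",im)
print(s["clock"],s["tcp_pos"],s["width"],s["wrist_force"])
c=cam("wrist",s);print("anvil px",proj(c,(688,52,85)),proj(c,(688,52,101)))
E
```

```text
8.1 [687.4960283   52.72065765 239.20921623] 85.50543865821756 [-0.43688919  0.46835915 -1.49346892]
anvil px [319.28907984 188.02174005] [319.24609528 192.24997523]
```

View pics/w5.png

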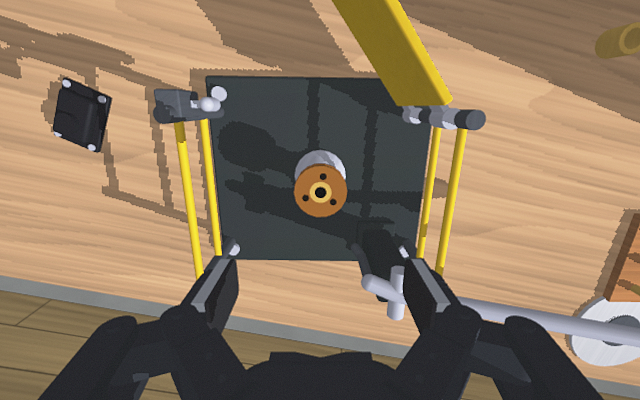

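The pulley's hub is at (320,193); a centred pulley would put it at (319,192), so it sits flat and centred to about 1 mm. The door comes next, so I work out the waypoints for the arc.

```bash
python3 - <<'E'
from h import *
yaw=np.radians(12.1);R=lambda a:np.array([[np.cos(a),-np.sin(a)],[np.sin(a),np.cos(a)]])
H=np.array([688,52])+R(yaw)@[-75,100]; T=np.array([[-.9777,-.2102],[-.2102,.9777]])
def tcp(th,gap=0):
    sup=11*np.cos(th)+14.5*abs(np.sin(th)) ; M=R(yaw-th)
    return H+M@[-5.5-sup-gap,-135]
S=tcp(.98,40);print("S",S,"tool shift from now",(T@(S-[687.3,52.6])/500).round(3))
for th in(.98,.9,.8,.7,.6,.5,.4,.3,.2,.12,.08,.04,0,-.03): print(th,tcp(th).round(1),(T@(tcp(th)-S)/500).round(3))
E
```

```text
S [454.07957428  81.29607571] tool shift from now [0.444 0.154]
0.98 [482.8  53.5] [-0.045 -0.066]
0.9 [489.6  44.9] [-0.054 -0.086]
0.8 [499.1  34.9] [-0.069 -0.11 ]
0.7 [509.8  25.8] [-0.086 -0.132]
0.6 [521.5  17.8] [-0.105 -0.153]
0.5 [534.1  10.9] [-0.127 -0.171]
0.4 [547.5   5.5] [-0.151 -0.188]
0.3 [561.5   1.4] [-0.176 -0.201]
0.2 [576.1  -1.1] [-0.204 -0.212]
0.12 [587.9  -2. ] [-0.227 -0.219]
0.08 [593.9  -2.1] [-0.238 -0.222]
0.04 [599.9  -1.9] [-0.25  -0.224]
0 [605.9  -1.4] [-0.262 -0.226]
-0.03 [609.5  -1.1] [-0.269 -0.226]
```

Emit:
jog_arm(plan=[0.07,0.024,0,0,1,0.15,0.052,0,0,-1,0.22,0.076,0,0,-1,0.29,0.1,0,0,-1,0.36,0.125,0,0,-1,0.42,0.146,0,0,-1,0.444,0.154,0,0,-1,0.444,0.154,0.07,0,-1,0.444,0.154,0.14,0,-1,0.444,0.154,0.21,0,-1])

```text
clock: 8.98
tcp_pos: [452.5, 80.6, 130.7]
orientation: [-0.0, -0.106, 0.994, 0.0]
wrist_force: [0.6, 0.6, -0.4]
width: -0.2
finger_force: 0.0
```

Emit:
jog_arm(plan=[0,0,0.042,0,-1,0,0,0.042,0,-1,0,0,0.042,0,-1,0,0,0.042,0,-1])

```text
clock: 9.32
tcp_pos: [454.4, 81.1, 111.9]
orientation: [0.0, -0.106, 0.994, -0.0]
wrist_force: [0.6, -0.5, 0.5]
width: 0.1
finger_force: 0.0
```

```bash
python3 - <<'E'
from h import *
im=capture("wrist")[:,:,::-1].copy(); cv2.imwrite("pics/w6.png",im)
s=status.get_state();print(s["tcp_pos"],s["width"],s["wrist_force"])
E
```

```text
[454.75130711  81.3326529  112.50866043] -0.07881798736111546 [0.29432856 0.77679518 0.47105418]
```

View pics/w6.png

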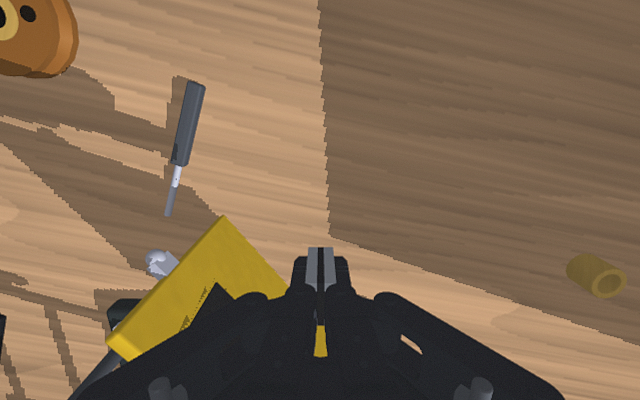

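The shut fingers (320,260) are outside the door, whose black pad is at about (210,310), with nothing in the way. I sweep the door round its arc, 8 mm higher for clearance over the panel.

Emit:
jog_arm(plan=[-0.02,-0.03,-0.016,0,-1,-0.045,-0.066,-0.016,0,-1,-0.054,-0.086,-0.016,0,-1,-0.069,-0.11,-0.016,0,-1,-0.086,-0.132,-0.016,0,-1,-0.105,-0.153,-0.016,0,-1,-0.127,-0.171,-0.016,0,-1,-0.151,-0.188,-0.016,0,-1])

```text
clock: 10.03
tcp_pos: [548.0, 4.5, 120.6]
orientation: [0.001, -0.106, 0.994, 0.0]
wrist_force: [-1.4, 1.0, -0.3]
width: 0.1
finger_force: 0.1
```

Emit:
jog_arm(plan=[-0.012,-0.007,0,0,-1,-0.025,-0.013,0,0,-1,-0.039,-0.019,0,0,-1,-0.053,-0.024,0,0,-1,-0.065,-0.028,0,0,-1,-0.076,-0.031,0,0,-1,-0.08,-0.032,0,0,-1])

```text
clock: 10.62
tcp_pos: [590.8, -2.1, 119.3]
orientation: [0.0, -0.106, 0.994, -0.0]
wrist_force: [0.0, 0.1, 0.9]
width: 0.1
finger_force: 0.0
```

Now the last stretch, slowly over the roller.

Emit:
jog_arm(plan=[-0.006,-0.001,0,0,-1,-0.012,-0.002,0,0,-1,-0.018,-0.003,0,0,-1,-0.024,-0.004,0,0,-1,-0.028,-0.004,0,0,-1,-0.032,-0.004,0,0,-1,-0.034,-0.004,0,0,-1])

```text
clock: 11.2
tcp_pos: [604.4, -1.2, 118.7]
orientation: [-0.003, -0.106, 0.994, -0.0]
wrist_force: [-7.9, -0.5, 3.6]
width: 0.0
finger_force: 0.0
```

Emit:
jog_arm(plan=[-0.003,0,0,0,-1,-0.006,0,0,0,-1,-0.009,0,0,0,-1,-0.009,0,0,0,-1])

```text
clock: 11.53
tcp_pos: [604.1, -1.7, 117.6]
orientation: [-0.009, -0.105, 0.994, -0.001]
wrist_force: [-15.6, -3.4, 5.0]
width: 0.1
finger_force: 0.0
```

Emit:
jog_arm(plan=[-0.003,0,0,0,-1,-0.006,0,0,0,-1,-0.008,0,0,0,-1,-0.008,0,0,0,-1])

```text
clock: 11.87
tcp_pos: [603.9, -2.1, 117.1]
orientation: [-0.014, -0.105, 0.994, -0.001]
wrist_force: [-24.1, -4.7, 9.6]
width: 0.2
finger_force: 0.0
```

Position is fixed while force rises, so the door is on its stop. I back off and look.

Emit:
jog_arm(plan=[0.02,0,0,0,-1,0.06,0,0,0,-1,0.12,0,0,0,-1,0.16,0,0,0,-1,0.16,0,-0.07,0,-1,0.16,0,-0.14,0,-1,0.16,0.06,-0.2,0,-1,0.16,0.13,-0.2,0,-1,0.16,0.2,-0.2,0,-1,0.16,0.2,-0.2,0,-1])

```text
clock: 12.7
tcp_pos: [516.1, 86.5, 220.6]
orientation: [0.002, -0.109, 0.994, 0.001]
wrist_force: [-1.7, -0.4, -0.1]
width: -0.1
finger_force: 0.0
```

```bash
python3 - <<'E'
from h import *
t=capture("top")[:,:,::-1].copy(); s=capture("scene")[:,:,::-1].copy()
a=cv2.resize(t[70:270,180:500],None,fx=2.4,fy=2.4,interpolation=cv2.INTER_CUBIC)[:300*2]
b=cv2.resize(s[150:320,170:370],(282,240))
o=np.zeros((600,800,3),np.uint8);a=cv2.resize(a,(580,362));o[:362,:580]=a;o[360:600,500:782]=b
cv2.imwrite("pics/f.png",o)
_,m=blobs(t[:,:,::-1].copy(),(20,180,70),(35,255,255))
c=cam("top")
ys,xs=np.where(m[160:215,268:372]); l=cv2.fitLine(np.c_[xs+268,ys+160].astype(np.float32),cv2.DIST_HUBER,0,.01,.01).ravel()
p=[ray(c,l[2]+k*l[0],l[3]+k*l[1],164)[:2] for k in(-40,40)];d=p[1]-p[0];print(p,np.degrees(np.arctan2(d[1],d[0])))
E
```

```text
[array([592.20547902, 103.67078334]), array([601.0117319 , -75.54821076])] -87.1869296678481
```

View pics/f.png

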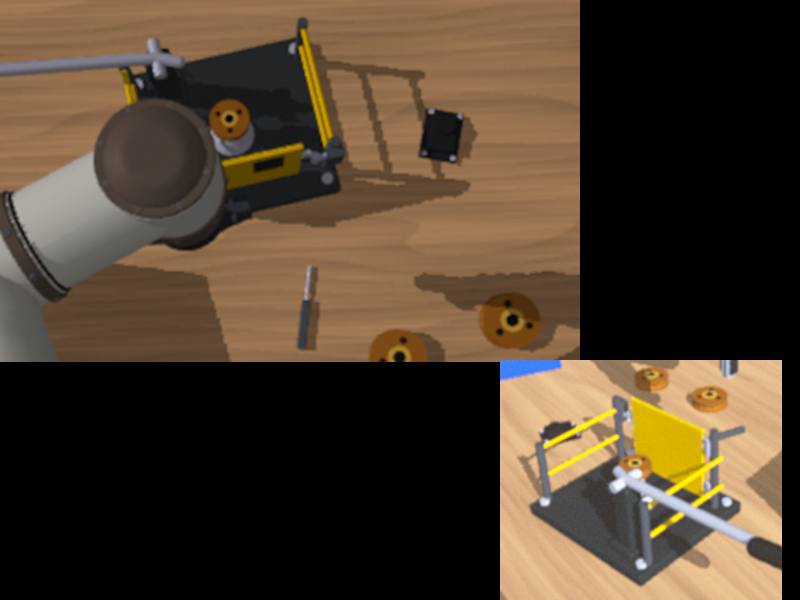

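The picture shows the pulley on the post at (230,118) and the other parts where they were, except the bushing, which is outside this crop. The door's top edge, (225,165) to (300,147), is parallel to the base plate's front edge and its nose is at the roller (320,157). That means it is shut and stayed so after I let go.

```bash
python3 -c "
from workcell import job;print(job.close_job())"
```

```text
the job is handed in; nothing more can be done
None
```

The job is handed in: the smallest bronze pulley sits flat on the anvil post, centred to about 1 mm, and the guard door is shut on its roller catch and stayed shut after I backed off. I did not touch the bushing, cover or punch, and it took about 13 s of the 59 s.

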